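# Hold the inspection lamp's shutter open on a bottle

## Robot

A 6-joint arm with a two-finger parallel gripper is mounted at the origin on a cart in front of the work surface, level with it; the furniture and walls round the work are solid. World frame = base frame: x ahead of the robot, y to its left, z up, the work surface at z = 0. Lengths are in m, angles in rad, forces in N, time in s.
With the tool pointing down it reaches from about 0.375 to 0.9 m from the base axis. Payload 3.1 kg.
Tool frame: the origin (TCP) lies at the very end of the fingers, on their centre line; the grasp point (between the pads) lies 19 mm behind it; z points along the fingers, y is the line along which they close (so a half turn about z gives the same grasp; the last joint's range is limited). The gripper opens to 87 mm and grips with 3 to 60 N. Pads are 19 mm wide; open, the fingers measure 117 mm over their backs; the gripper's body (75 mm by 190 mm) begins 51 mm behind the grasp point.
Start: joints at [-1.421, 0.527, 1.433, -0, 1.181, -0.178], TCP at [0.202, -0.591, 0.223] pointing down, gripper open.
Joint ranges: [-3.08, 3.08], [-0.75, 2.2], [0.22, 2.44], [-1.43, 4.57], [0, 2.65], [-2.85, 2.85]. Speed limits (rad/s): [2.79, 2.79, 3.14, 3.14, 3.14, 3.14].

## Interface

Orientations are given as a unit quaternion [x, y, z, w].
In Python, from rig import robot gives the robot as it stands. The module is installed in compiled form; this text tells all that it offers.
- The arm moves only by the tool play_rows, never from a script. Its argument "steps" is one flat list of numbers, 5 for each row, row after row: the opening, from -1 (shut) to 1 (fully open), then the shift along the tool's x, y, z as a fraction of full scale, then the turn about the tool's z as a fraction of full scale. In form: [claw, tx, ty, tz, twist, claw, tx, ty, tz, twist, ...]. A call has exactly 10 rows; each row shifts and turns the commanded pose from where the row before left it, along the tool's axes as they then stand; what a row does not reach is not made up. Full scale, the value 1, is 0.03 m for a shift and 0.1 rad for a turn. A row lasts 1/10 s, in which the tool goes at most 50 mm and 8.59 degrees, less where a joint would pass 70% of its speed; a pose out of reach is approached as far as the arm can. A call with a number of a shift or a turn outside -1 to 1 is refused whole. A call with a gripper value outside its range is refused whole. The fingers move at their own pace and stop on an object; "grip_force" is the grip in N (left out, the last holds). Time passes only in rows, so rows that do not move let the fingers close, or fill a call up. It gives the time, the measured TCP pose, the force, the opening and the grip force at its end, in the units of the state.
- robot.get_obs(): the state, without advancing time (a new reading comes with each control period).
- robot.camera(name): name is "scene" or "top" or "wrist"; returns a dict with "image" (480x640x3 uint8, red, green, blue), "mtx" (3x3 intrinsics, pixels), "rvec" (rotation vector, rad) and "tvec" (3), from world to camera coordinates, as OpenCV has them. Camera axes: x right, y down, z forward; pixel columns grow to the right and rows downward; lengths in m; the calibration is good to about 2 mm. The wrist camera is an equidistant fisheye: a pixel r from the principal point sees the ray r / f radians off the axis. A picture is of the moment at which its call begins. There is no depth.
- robot.hand_in(): hands the job in; it is judged then, once.
The state is a dict: "time": time; "q": joint angles; "joint_velocities": joint speeds; "joint_torque": joint torques, N m; "position": TCP position; "tool_rot": TCP orientation; "ft_force": force on the tool from outside, world axes, zero at the start; "moment": the same for the moment, N m; "grip_width": finger opening in m; "grip_force": force on a finger pad.
Only numpy, scipy, OpenCV 4.12 (cv2) and the standard library are available. Lean on these libraries where they do the work, as an engineer would, in place of code of your own. Each camera call takes 0.05 s, during which the arm holds its last target. There are 200 camera calls.

## Task

Take the brown screw-cap bottle from the front left of the bench and stand it upright and centred on the narrow round post in front of the inspection lamp and let go of it. Then flip the red safety catch all the way over, away from the lever it blocks, pull the lever's yellow bar towards the front as far as it goes, so that the lamp's shutter opens, and finish while still holding it there against its spring, with the bottle standing on the post. Do not force the lever while the catch is on, and leave the small blue-capped bottle and the glass beaker beside its starting place where they are.

Things in the scene. Friction and masses are not known exactly. Their poses are not given: they have to be found in the camera images.
- amber_b: Loose brown glass bottle with a black screw cap, 48 mm diameter, 100 mm tall (body 48 mm wide up to about 80 mm, then shoulder and 30 mm cap), about 0.11 kg, standing at the front left of the bench (two others at the back right are not meant). Origin: centre of its underside; z up along the bottle.
- stand: Inspection stand, fixed to the bench (its place and yaw vary): grey base plate 200 x 240 x 12 mm; origin at the centre of the plate's underside, x to the back, y to the left seen from the front, z up. At the left a white lamp housing 150 mm tall (stand x 10 to 95, y 30 to 120 mm) with a steel shutter on its front; in front of that the post; at the right the lever and its catch on brackets.
- post_top (a point): Centre of the flat top of the aluminium post, 40 mm diameter, 50 mm above the bench, no rim; 80 mm in front of the lamp housing's front face. At stand (-70, 75, 50) mm.
- lever_hinge (a point): Pivot of the lever, at stand (60, -60, 50) mm; its axis is stand y.
- pull_bar (a point): Yellow round bar that ends the lever, the part to pull: 16 mm diameter, lying along stand y. This point is the middle of the graspable part, 130 mm above the lever's pivot and 44 mm to the right (-y) of the upright lever rod when the lever is at rest, so at stand (60, -104, 180) mm; free over 25 mm either way along the bar. It is round and can turn in the fingers.
- pull_lever (a joint): Lever angle, rad: 0 upright at rest, grows to the stop at 0.85 as the bar is pulled to the front (-x of the stand) and down in an arc of 130 mm radius. A spring brings it back: about 2 N at the bar to start, about 7 N at the stop. With the catch on it moves only about 0.1 before the catch's blade blocks it. The shutter slides down off the lit window as the lever moves.
- catch_hinge (a point): Pivot of the catch at the paddle, at stand (-10, -25, 100) mm; its axis is stand x.
- catch_tip (a point): Tip of the catch's red paddle, 18 mm wide in x, 8 mm thick, 60 mm long from the pivot. At catch angle 0 the paddle leans 0.62 rad from upright to the right (-y), tip at stand (-10, -60, 149) mm; fully over it leans as much to the left (+y). The catch's red blade crosses right in front of the lever rod, 56 mm behind the paddle, and lifts clear as the paddle goes over.
- catch (a joint): Catch angle, rad: 0 to 0.12 on (blocks the lever) at the start, 1.25 fully over to the left (+y) at its stop. Stiff hinge: needs about 1 to 3 N on the paddle and stays where it is left. The lever is free above about 1.0.
- dropper: Loose small white bottle with a blue cap, 32 mm diameter, 75 mm tall, a bystander; origin at the centre of its underside.
- beaker_50: Loose glass beaker, 47 mm diameter, 58 mm tall, a bystander; origin at the centre of its underside.
Things that resemble listed ones, but are neither listed nor needed, are in the scene too. What is shaped like the amber_b but green, purple or turquoise is not meant.

How it is judged:
By the outcome, as a careful person would: the job done as asked, in the order asked, and still so for the second after the job is handed in, while the arm keeps its last pose, push and grip.
It also fails if it takes over 72 s, if anything falls off the work surface, if the arm or the gripper's body presses on something with over 40 N, if the wrist force passes 120 N, or if a joint passes its speed limit or range.

## Working session

There is one attempt and no reset: what is moved stays moved. The work goes in short steps, Python scripts to look and compute and a tool call to move; the robot and the scene stay as the last step left them, time stands still between calls to the robot, and variables do not carry over. Pictures are saved under pics/ and viewed, at most 10 in all, crops included, and the job is handed in when it is done.

Besides the shell and the picture viewer there is one more tool, called after "Emit:" as name(argument=value, ...) on one line, values as JSON. play_rows: Moves the arm, as the interface text tells. Shift numbers are shares of 0.03 m and turn numbers shares of 0.1 rad, none past 1 either way. Its arguments: {"type":"object","properties":{"steps":{"type":"array"},"grip_force":{"type":"number"}},"required":["steps"]}

```bash
mkdir -p pics; cat > h.py <<'E'
import numpy as np, cv2
from rig import robot
from scipy.spatial.transform import Rotation as R
def snap(n,f=None):
    c=robot.camera(n)
    if f: cv2.imwrite(f,c["image"][:,:,::-1])
    return c
def ray(c,u,v):
    K=np.array(c["mtx"]);Rm=cv2.Rodrigues(np.array(c["rvec"],float))[0];t=np.array(c["tvec"],float).ravel()
    d=np.linalg.inv(K)@[u,v,1]
    return -Rm.T@t, Rm.T@d
def plane(c,u,v,z):
    o,d=ray(c,u,v); return o+d*(z-o[2])/d[2]
def proj(c,P):
    return cv2.projectPoints(np.array(P,float).reshape(-1,3),np.array(c["rvec"],float),np.array(c["tvec"],float),np.array(c["mtx"],float),None)[0].reshape(-1,2)
E
python3 - <<'E'
from h import *
for n in("scene","top"):
    c=snap(n,f"pics/{n}0.png");o,d=ray(c,320,240);print(n,o,d)
s=robot.get_obs();print(s)
E
```

```text
scene [0.14207221 0.95941615 0.59616435] [ 0.39855036 -0.78676941 -0.47142383]
top [0.39077269 0.16048468 1.17099917] [ 0.14378848 -0.00449996 -0.98971519]
{'time': 0.1, 'q': array([-1.42051711e+00,  5.28372535e-01,  1.43376645e+00, -1.34891213e-05,
        1.18138689e+00, -1.78517804e-01]), 'joint_velocities': array([-3.24913216e-04, -2.67458814e-03, -3.00327454e-04, -1.16178721e-03,
        4.35532350e-05,  2.85313675e-04]), 'joint_torque': array([-4.52371614e-04, -4.40984452e+01, -1.77151144e+01,  6.34051720e-02,
        5.33385691e-02, -3.58176840e-05]), 'position': array([ 0.20172997, -0.59086003,  0.22167235]), 'tool_rot': array([ 9.86516092e-01,  1.63661439e-01,  7.41088711e-06, -9.66602475e-04]), 'ft_force': array([0.48826658, 0.34417203, 0.6684957 ]), 'moment': array([0.03025641, 0.0243626 , 0.03817707]), 'grip_force': 0.0, 'grip_width': 0.08694153352413238}
```

View pics/top0.png

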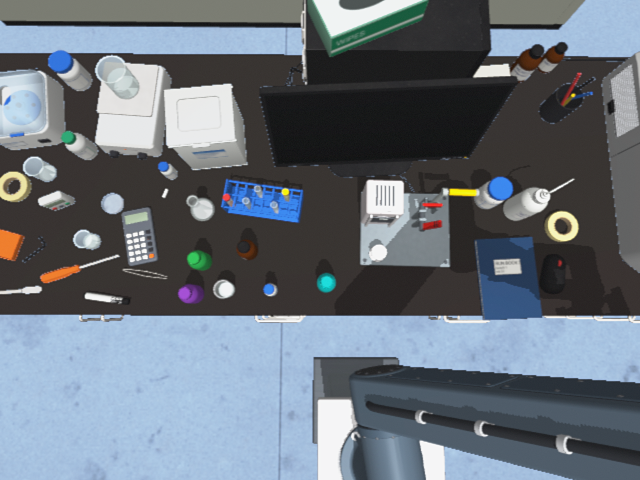

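View pics/scene0.png

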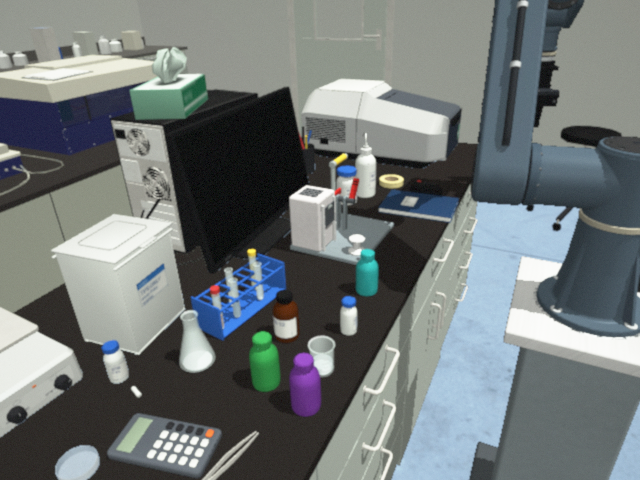

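The top view shows the brown bottle at about (247,246), the beaker at (223,289), the dropper at (270,290), the post at (378,252), the stand plate at x 361–449, y 193–265, and the yellow bar at (462,192).

```bash
python3 - <<'E'
from h import *
c=snap("top");im=c["image"]
a=cv2.resize(im[170:305,170:310],None,fx=4,fy=4,interpolation=cv2.INTER_CUBIC)
b=cv2.resize(im[170:280,350:510],None,fx=5,fy=5,interpolation=cv2.INTER_CUBIC)
cv2.imwrite("pics/ta.png",a[:,:,::-1]);cv2.imwrite("pics/tb.png",b[:,:,::-1])
E
```

```text
(no output)
```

View pics/ta.png

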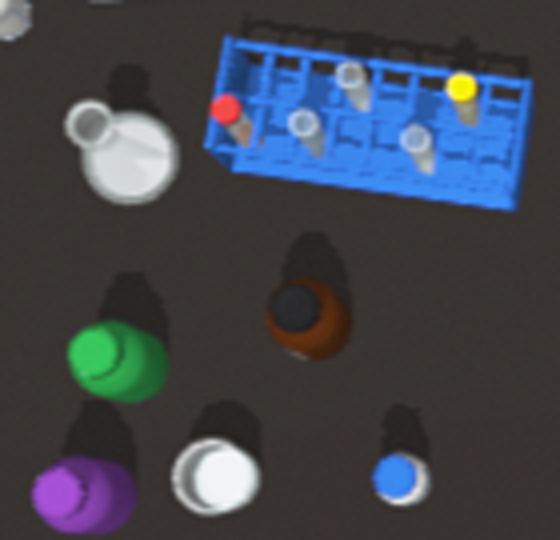

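View pics/tb.png

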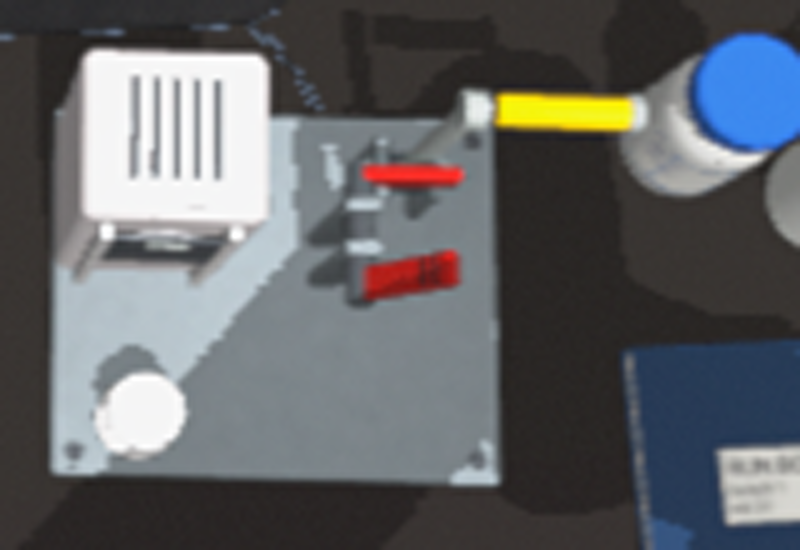

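```bash
cat > m.py <<'E'
from h import *
E
python3 - <<'E'
from h import *
np.set_printoptions(precision=4,suppress=True)
c=snap("top");s=snap("scene")
B=lambda x,y,z:plane(c,350+(x+.5)/5-.5,170+(y+.5)/5-.5,z)
A=lambda x,y,z:plane(c,170+(x+.5)/4-.5,170+(y+.5)/4-.5,z)
fl,fr,br=B(52,473,.012),B(500,484,.012),B(492,118,.012)
print("plate",fl,fr,br)
ctr=(fl+br)/2;ctr[2]=0
d=(fl-fr);d2=br-fr
yaw1=np.arctan2(-d[0],d[1]);yaw2=np.arctan2(d2[1],d2[0]);print("len",np.linalg.norm(d),np.linalg.norm(d2),yaw1,yaw2)
post=B(142,411,.05);print("post",post)
y0,y1=B(497,112,.18),B(635,112,.18);print("bar",y0,y1)
print("paddletip",B(459,268,.149))
yaw=(yaw1*1.2+yaw2)/2.2
Rz=R.from_euler('z',yaw).as_matrix()
for n,p in dict(post=(-.07,.075,.05),bar=(.06,-.104,.18),tip=(-.01,-.06,.149),ch=(-.01,-.025,.1),lh=(.06,-.06,.05)).items():
    w=ctr+Rz@p;print(n,w,proj(s,w),proj(c,w))
for n,p in dict(cap=A(297,308,.1),beaker=A(212,476,.058),dropper=A(397,477,.075),green=A(96,352,.1),purple=A(58,493,.1)).items():
    print(n,p,proj(s,p))
# bar centroid masks
h=cv2.cvtColor(c["image"],cv2.COLOR_RGB2HSV)
m=cv2.inRange(h,(24,150,120),(34,255,255));m[:, :400]=0
v,u=np.nonzero(m);print("bar px",u.min(),u.max(),v.mean(),plane(c,u.mean(),v.mean(),.18))
E
```

```text
plate [0.4945 0.0484 0.012 ] [ 0.4895 -0.1905  0.012 ] [ 0.6902 -0.1949  0.012 ]
len 0.23899301415798957 0.20068047387315865 -0.02069647211021425 -0.021785807872123975
post [0.5234 0.0051 0.05  ]
bar [ 0.6497 -0.1458  0.18  ] [ 0.65   -0.2107  0.18  ]
paddletip [ 0.581  -0.1339  0.149 ]
post [0.5239 0.0032 0.05  ] [[356.971 238.134]] [[378.7208 251.6055]]
bar [ 0.6501 -0.1785  0.18  ] [[339.6587 159.5993]] [[462.8886 191.8891]]
tip [ 0.581 -0.133  0.149] [[356.6254 179.0239]] [[441.0208 223.1887]]
ch [ 0.5818 -0.098   0.1   ] [[351.2074 200.853 ]] [[421.5563 226.3999]]
lh [ 0.651  -0.1345  0.05  ] [[333.3758 208.6917]] [[430.0321 203.9183]]
cap [0.529  0.3438 0.1   ] [[285.4679 293.0699]]
beaker [0.4271 0.4013 0.058 ] [[322.0285 344.7272]]
dropper [0.4263 0.2825 0.075 ] [[349.4751 299.5311]]
green [0.5012 0.4664 0.1   ] [[262.8021 336.6054]]
purple [0.4152 0.4852 0.1   ] [[304.359  359.0985]]
bar px 449 575 185.3826530612245 [ 0.6659 -0.1944  0.18  ]
```

```bash
python3 - <<'E'
from h import *
c=snap("scene");im=c["image"]
b=cv2.resize(im[140:290,270:410],None,fx=4,fy=4,interpolation=cv2.INTER_CUBIC)
cv2.imwrite("pics/sb.png",b[:,:,::-1])
E
```

```text
(no output)
```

View pics/sb.png

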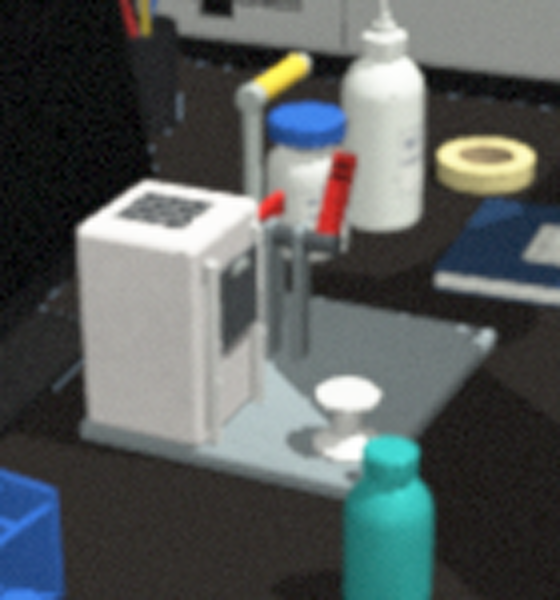

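The zoomed scene view puts the post top at about (357,238.5). The stand model predicts (357,238.1), so the two agree, and the bar, catch tip and bottle cap fit too. Next I move to the bottle.

Emit:
play_rows(steps=[1,1,0,-0.3,0.33,1,1,0,-0.3,0.33,1,1,0,-0.3,0.33,1,1,0,-0.3,0.33,1,1,0,-0.3,0.33,1,1,0,-0.3,0.33,1,1,0,-0.3,0.33,1,1,0,-0.3,0.33,1,1,0,-0.3,0.33,1,1,0,-0.3,0.33], grip_force=15)

```text
time: 1.3
position: [0.4968, -0.5374, 0.3128]
tool_rot: [1.0, -0.001, -0.0, -0.0]
ft_force: [0.0, -0.1, -0.4]
grip_width: 0.0872
grip_force: 0.0
```

Emit:
play_rows(steps=[1,0.1,-1,0,0,1,0.1,-1,0,0,1,0.1,-1,0,0,1,0,-1,0,0,1,0,-1,0,0,1,0,-1,0,0,1,0,-1,0,0,1,0,-1,0,0,1,0,-1,0,0,1,0,-1,0,0])

```text
time: 2.3
position: [0.5048, -0.2367, 0.3125]
tool_rot: [1.0, -0.001, 0.0, -0.0]
ft_force: [-0.4, 0.3, -0.4]
grip_width: 0.087
grip_force: 0.0
```

Emit:
play_rows(steps=[1,0,-1,0,0,1,0,-1,0,0,1,0,-1,0,0,1,0,-1,0,0,1,0,-1,0,0,1,0,-1,0,0,1,0,-1,0,0,1,0,-1,0,0,1,0,-1,0,0,1,0,-1,0,0])

```text
time: 3.3
position: [0.5051, 0.0633, 0.3126]
tool_rot: [1.0, -0.001, 0.0, 0.0]
ft_force: [1.0, 0.8, -0.4]
grip_width: 0.0872
grip_force: 0.0
```

Emit:
play_rows(steps=[1,0,-1,0,0,1,0,-1,0,0,1,0,-1,0,0,1,0,-1,0,0,1,0,-1,0,0,1,0,-1,0,0,1,0,-1,0,0,1,0,-1,0,0,1,0,-1,0,0,1,0,0,0,0])

```text
time: 4.3
position: [0.5053, 0.3353, 0.3123]
tool_rot: [1.0, 0.001, 0.0, -0.001]
ft_force: [-0.1, 0.2, -0.1]
grip_width: 0.087
grip_force: 0.0
```

```bash
cat > st.py <<'E'
from h import *
np.set_printoptions(precision=4,suppress=True)
s=robot.get_obs();M=R.from_quat(s["tool_rot"]).as_matrix()
print(s["time"],"p",s["position"],"yaw %.4f"%np.arctan2(M[1,0],M[0,0]),"q",s["q"],"F",s["ft_force"],"w",s["grip_width"],s["grip_force"])
E
python3 st.py
```

```text
4.3 p [0.5053 0.3353 0.3123] yaw 0.0027 q [0.4011 0.4152 1.3691 0.0015 1.3565 1.9689] F [-0.0591  0.2445 -0.1303] w 0.08700373798344378 0.0
```

Emit:
play_rows(steps=[1,0.4,-0.14,1,0,1,0.39,-0.14,1,0,1,0,0,1,0,1,0,0,1,0,1,0,0,1,0,1,0,0,0.7,0,1,0,0,0,0,1,0,0,0,0,1,0,0,0,0,1,0,0,0,0])

```text
time: 5.3
position: [0.5305, 0.3407, 0.1434]
tool_rot: [1.0, -0.001, 0.002, -0.001]
ft_force: [0.3, 0.0, -0.7]
grip_width: 0.0868
grip_force: 0.0
```

```bash
python3 - <<'E'
from h import *
import st
c=snap("scene");im=c["image"]
b=cv2.resize(im[210:390,200:400],None,fx=4,fy=3.3,interpolation=cv2.INTER_CUBIC)
cv2.imwrite("pics/g1.png",b[:,:,::-1])
E
```

```text
5.3 p [0.5305 0.3407 0.1434] yaw -0.0013 q [ 0.394   0.6268  1.4926 -0.      1.0189  1.9661] F [ 0.2569  0.0304 -0.714 ] w 0.08680708190809318 0.0
```

View pics/g1.png

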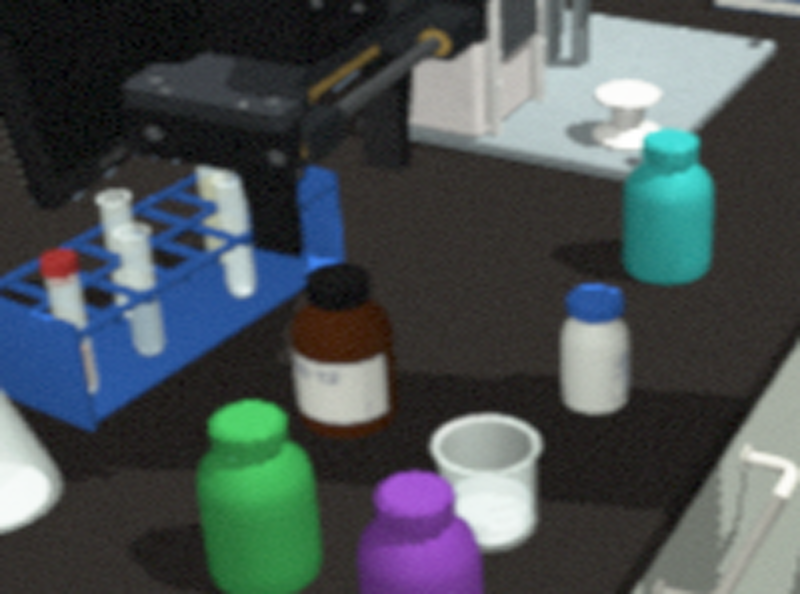

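The scene view shows the fingers straddling directly above the brown bottle, whose cap is at crop (340,270). The beaker and dropper are well clear. Descend and grip.

Emit:
play_rows(steps=[1,-0.05,-0.1,0.7,0,1,0,0,0.7,0,1,0,0,0.7,0,1,0,0,0.7,0,1,0,0,0.57,0,1,0,0,0,0,1,0,0,0,0,-0.4,0,0,0,0,-0.4,0,0,0,0,-0.4,0,0,0,0])

```text
time: 6.35
position: [0.5285, 0.3437, 0.0415]
tool_rot: [1.0, -0.001, 0.001, -0.0]
ft_force: [0.1, -0.0, 0.3]
grip_width: 0.0702
grip_force: 0.0
```

Emit:
play_rows(steps=[-0.4,0,0,0,0,-0.4,0,0,0,0,-0.4,0,0,0,0,-0.4,0,0,0,0,-0.4,0,0,0,0,-0.4,0,0,0,0,-0.4,0,0,0,0,-0.4,0,0,0,0,-0.4,0,0,0,0,-0.4,0,0,0,0])

```text
time: 7.35
position: [0.528, 0.3436, 0.0406]
tool_rot: [1.0, -0.001, 0.0, -0.0]
ft_force: [0.4, 1.4, 1.6]
grip_width: 0.0478
grip_force: 15.0
```

```bash
python3 st.py
```

```text
7.35 p [0.528  0.3436 0.0406] yaw -0.0013 q [0.3996 0.7714 1.5458 0.0002 0.824  1.9715] F [0.3818 1.4207 1.6491] w 0.04779240440483617 14.998556070495397
```

Emit:
play_rows(steps=[-0.4,0,0,-0.4,0,-0.4,0,0,-0.8,0,-0.4,0,0,-1,0,-0.4,0,0,-1,0,-0.4,0,0,-1,0,-0.4,0,0,-0.8,0,-0.4,0,0.6,0,0,-0.4,0,0.8,0,0,-0.4,0,1,0,0,-0.4,0,1,0,0])

```text
time: 8.35
position: [0.526, 0.2388, 0.1888]
tool_rot: [1.0, -0.0, -0.002, 0.001]
ft_force: [-0.5, 0.5, -1.1]
grip_width: 0.048
grip_force: 15.0
```

Emit:
play_rows(steps=[-0.4,0,1,0,0,-0.4,0,1,0,0,-0.4,0,1,0,0,-0.4,0,1,0,0,-0.4,0,1,0,0,-0.4,0,1,0,0,-0.4,0,0.8,0,0,-0.4,0,0.5,0,0,-0.4,0,0,0,0,-0.4,0,0,0,0])

```text
time: 9.35
position: [0.5267, 0.0225, 0.1899]
tool_rot: [1.0, -0.001, -0.001, -0.0]
ft_force: [-0.0, -0.4, -1.6]
grip_width: 0.0481
grip_force: 15.0
```

```bash
python3 - <<'E'
from h import *
import st
c=snap("scene");im=c["image"]
p=robot.get_obs()["position"]
print("expected bottom/top px",proj(c,[p+[0,0,-.0415],p+[0,0,.0585]]), "post",proj(c,[.5238,.0035,.05]))
b=cv2.resize(im[130:280,280:420],None,fx=4,fy=4,interpolation=cv2.INTER_CUBIC)
cv2.imwrite("pics/p1.png",b[:,:,::-1])
E
```

```text
9.35 p [0.5267 0.0225 0.1899] yaw -0.0021 q [-0.1697  0.4415  1.7108  0.0005  0.9911  1.403 ] F [-0.0168 -0.4283 -1.6294] w 0.048052936588917655 14.998475122265518
expected bottom/top px [[352.994  204.3865]
 [353.2249 163.5423]] post [[356.977  238.1897]]
```

View pics/p1.png

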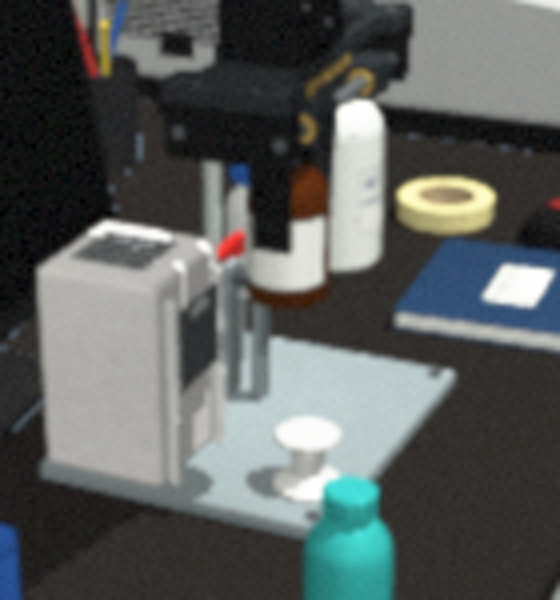

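The bottle is gripped upright, its base centred near crop (288,295). The post top is at crop (307,434). Now I move it over the post.

Emit:
play_rows(steps=[-0.4,-0.13,0.33,0,0,-0.4,0,0.3,0,0,-0.4,0,0,0.6,0,-0.4,0,0,0.6,0,-0.4,0,0,0.6,0,-0.4,0,0,0.6,0,-0.4,0,0,0.3,0,-0.4,0,0,0,0,-0.4,0,0,0,0,-0.4,0,0,0,0])

```text
time: 10.4
position: [0.5244, 0.0034, 0.1103]
tool_rot: [1.0, -0.001, 0.001, 0.0]
ft_force: [-0.2, -0.1, -0.6]
grip_width: 0.0477
grip_force: 15.0
```

```bash
python3 - <<'E'
from h import *
import st
c=snap("scene");im=c["image"]
h=cv2.cvtColor(im,cv2.COLOR_RGB2HSV).astype(int)
# row scan near bottle bottom and post
p=robot.get_obs()["position"]
print(proj(c,[p+[0,0,-.0406],[.5238,.0035,.05]]))
b=cv2.resize(im[170:270,310:410],None,fx=6,fy=6,interpolation=cv2.INTER_CUBIC)
cv2.imwrite("pics/p2.png",b[:,:,::-1])
for v in range(216,250,2): print(v,[tuple(int(k) for k in im[v,u]) for u in range(340,376,3)])
E
```

```text
10.4 p [0.5244 0.0034 0.1103] yaw -0.0010 q [-0.2068  0.5613  1.7876 -0.      0.7907  1.365 ] F [-0.1918 -0.1016 -0.6429] w 0.04766774751249209 14.998406872618943
[[356.8514 231.0112]
 [356.977  238.1897]]
216 [(121, 130, 132), (124, 137, 138), (105, 108, 106), (17, 24, 23), (18, 18, 19), (50, 49, 50), (221, 223, 215), (222, 225, 217), (167, 165, 155), (56, 55, 52), (50, 45, 42), (51, 49, 45)]
218 [(119, 129, 130), (128, 139, 140), (119, 121, 116), (23, 20, 24), (23, 27, 26), (48, 50, 48), (222, 224, 215), (223, 225, 219), (170, 168, 157), (157, 171, 171), (148, 159, 160), (92, 96, 95)]
220 [(144, 154, 155), (127, 137, 138), (132, 135, 131), (72, 74, 69), (42, 40, 43), (52, 53, 51), (222, 225, 217), (223, 226, 217), (167, 167, 158), (188, 202, 204), (189, 206, 208), (184, 200, 201)]
222 [(157, 171, 171), (128, 137, 138), (138, 141, 135), (178, 180, 171), (170, 173, 164), (165, 166, 159), (225, 227, 219), (223, 226, 217), (165, 164, 154), (187, 203, 204), (190, 204, 206), (190, 205, 205)]
224 [(155, 169, 170), (126, 138, 138), (139, 140, 136), (182, 186, 176), (195, 198, 187), (214, 2
[... 1890 characters left out ...]
202), (190, 206, 206), (188, 203, 205), (189, 205, 207), (187, 205, 208)]
244 [(114, 124, 124), (123, 134, 135), (184, 200, 203), (188, 204, 205), (170, 181, 181), (172, 174, 168), (169, 170, 165), (173, 186, 186), (188, 203, 206), (187, 203, 204), (186, 203, 203), (188, 204, 206)]
246 [(112, 122, 123), (113, 123, 125), (121, 131, 132), (156, 170, 172), (165, 173, 170), (171, 172, 167), (164, 167, 161), (207, 215, 211), (186, 201, 203), (186, 203, 204), (187, 204, 205), (178, 194, 194)]
248 [(110, 119, 120), (112, 121, 123), (113, 124, 123), (157, 162, 157), (169, 170, 167), (173, 173, 171), (179, 182, 176), (250, 250, 249), (220, 233, 230), (157, 206, 207), (173, 201, 202), (136, 148, 148)]
```

View pics/p2.png

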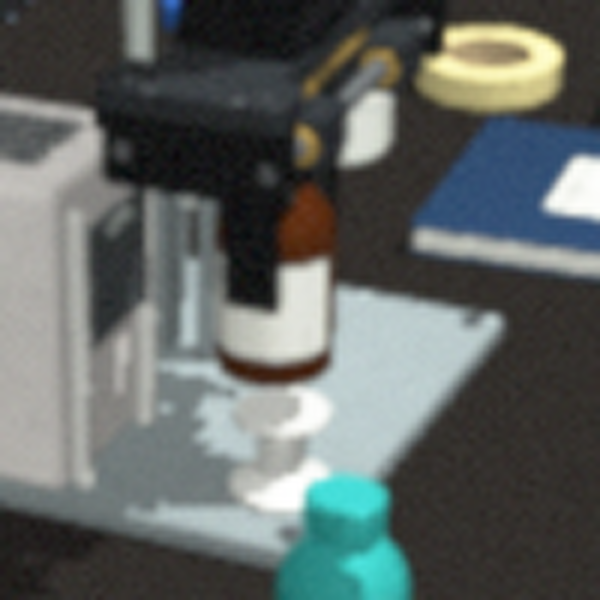

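The bottle's base centre is at crop (274,375) and the post's is at (283,410), so the bottle is about 4 mm too far back. I correct x and lower it.

Emit:
play_rows(steps=[-0.4,-0.13,0,0,0,-0.4,0,0,0.2,0,-0.4,0,0,0.2,0,-0.4,0,0,0.1,0,-0.4,0,0,0.05,0,-0.4,0,0,0,0,-0.4,0,0,0,0,-0.4,0,0,0,0,-0.4,0,0,0,0,-0.4,0,0,0,0])

```text
time: 11.45
position: [0.5198, 0.0035, 0.0931]
tool_rot: [1.0, -0.001, 0.0, 0.0]
ft_force: [-0.7, 1.3, -0.4]
grip_width: 0.0478
grip_force: 15.0
```

```bash
python3 - <<'E'
from h import *
import st
c=snap("scene");im=c["image"]
for v in (226,230,234,236,238,240,242,244): print(v,[tuple(int(k) for k in im[v,u]) for u in list(range(343,352))+list(range(360,370))])
E
```

```text
11.45 p [0.5198 0.0035 0.0931] yaw -0.0013 q [-0.2084  0.5872  1.8087  0.      0.7454  1.3636] F [-0.6662  1.2719 -0.3721] w 0.04782922690619746 14.998471881262958
226 [(124, 135, 135), (117, 128, 128), (119, 129, 130), (113, 124, 124), (130, 135, 130), (119, 122, 116), (74, 77, 75), (40, 43, 42), (25, 26, 26), (225, 227, 219), (225, 227, 219), (224, 227, 220), (225, 227, 220), (222, 224, 216), (205, 206, 196), (146, 145, 138), (150, 158, 158), (187, 201, 205), (188, 203, 206)]
230 [(155, 167, 168), (159, 172, 174), (174, 188, 190), (184, 199, 201), (171, 182, 179), (153, 155, 148), (165, 168, 159), (177, 182, 172), (185, 188, 178), (224, 227, 219), (225, 228, 222), (224, 226, 219), (223, 225, 219), (222, 224, 215), (187, 185, 176), (134, 128, 120), (154, 161, 159), (188, 203, 204), (190, 208, 207)]
234 [(120, 130, 128), (116, 128, 127), (117, 129, 128), (120, 130, 130), (102, 106, 106), (109, 106, 100), (144, 144, 137), (172, 173, 165), (183, 185, 177), (226, 228, 221), (224, 226, 219), (222, 224, 218), (219, 221, 214), (213, 216, 204), (167, 167, 155), (116, 107, 100), (156, 164, 1
[... 929 characters left out ...]
205, 205), (190, 205, 207), (189, 204, 206)]
242 [(116, 126, 127), (116, 127, 126), (117, 127, 127), (122, 131, 132), (144, 155, 154), (170, 185, 186), (185, 200, 201), (183, 195, 196), (183, 194, 194), (155, 159, 153), (162, 168, 166), (175, 187, 186), (181, 197, 197), (188, 205, 206), (189, 205, 205), (188, 204, 205), (188, 203, 204), (186, 202, 204), (188, 203, 204)]
244 [(111, 120, 123), (115, 126, 126), (120, 130, 132), (138, 150, 151), (155, 170, 169), (158, 173, 173), (159, 172, 174), (173, 187, 188), (183, 199, 200), (156, 161, 160), (175, 188, 187), (184, 201, 201), (187, 204, 203), (186, 203, 204), (190, 204, 206), (186, 202, 202), (186, 204, 203), (186, 202, 203), (188, 205, 204)]
```

Emit:
play_rows(steps=[-0.4,0,0,0.04,0,-0.4,0,0,0.03,0,-0.4,0,0,0.02,0,-0.4,0,0,0,0,-0.4,0,0,0,0,-0.4,0,0,0,0,-0.4,0,0,0,0,-0.4,0,0,0,0,-0.4,0,0,0,0,-0.4,0,0,0,0])

```text
time: 12.5
position: [0.5197, 0.0036, 0.0905]
tool_rot: [1.0, -0.001, 0.0, 0.0]
ft_force: [-0.9, 0.3, 5.3]
grip_width: 0.0477
grip_force: 15.0
```

Contact is made (5 N upward on the tool). Release and rise.

Emit:
play_rows(steps=[-0.4,0,0,-0.03,0,0.2,0,0,0,0,0.3,0,0,0,0,0.5,0,0,0,0,0.5,0,0,0,0,0.5,0,0,0,0,0.5,0,0,0,0,0.5,0,0,-0.3,0,0.5,0,0,-0.7,0,0.5,0,0,-1,0])

```text
time: 13.5
position: [0.5186, 0.0037, 0.1511]
tool_rot: [1.0, -0.001, -0.002, -0.0]
ft_force: [0.7, 0.5, -0.2]
grip_width: 0.0652
grip_force: 0.0
```

Emit:
play_rows(steps=[0.5,0,0,-1,0,0.5,0,0,-1,0,0.5,0,0,-1,0,-1,0,0,-1,0,-1,0,0,-0.5,0,-1,0,1,0,0,-1,0,1,0,0,-1,0,1,0,0,-1,0,1,0,0,-1,0,1,0,0])

```text
time: 14.5
position: [0.5192, -0.1475, 0.2869]
tool_rot: [1.0, -0.001, 0.0, 0.0]
ft_force: [-0.4, 0.0, -1.1]
grip_width: 0.0168
grip_force: 0.0
```

```bash
python3 - <<'E'
from h import *
import st
c=snap("top");s=snap("scene")
print(proj(c,[[.5238,.0035,.15],[.5238,.0035,.13]]),proj(s,[[.5238,.0035,.15],[.5238,.0035,.05]]))
a=cv2.resize(c["image"][190:270,350:450],(400,320),interpolation=cv2.INTER_CUBIC)
b=cv2.resize(s["image"][170:270,310:410],(400,400),interpolation=cv2.INTER_CUBIC)
cv2.imwrite("pics/r.png",np.hstack([np.pad(a,((0,80),(0,0),(0,0))),b])[:,:,::-1])
E
```

```text
14.5 p [ 0.5192 -0.1475  0.2869] yaw -0.0011 q [-0.4839  0.3389  1.5665  0.0001  1.2356  1.0879] F [-0.35    0.0432 -1.0837] w 0.016820518918922053 0.0
[[384.4514 246.6846]
 [383.1972 247.753 ]] [[357.3612 200.9472]
 [356.977  238.1897]]
```

View pics/r.png

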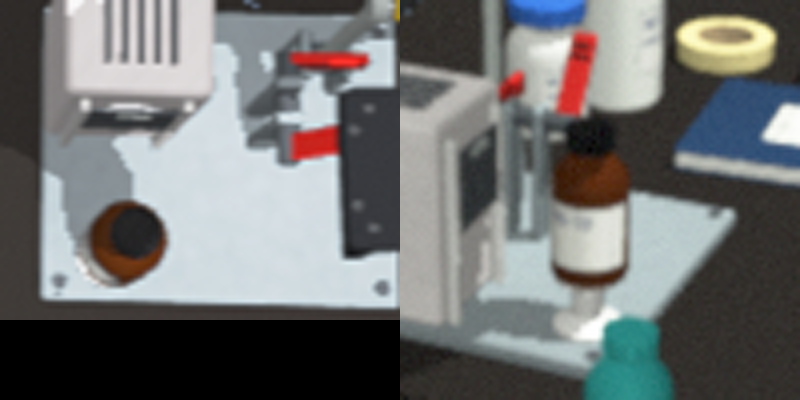

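The bottle stands on the post. In the scene view its base centre is at u≈357.0 against 357.1 for the post, and from above it is within about 1–2 mm. Next is the catch, pushed with closed fingers from its right side.

Emit:
play_rows(steps=[-1,1,0.41,0,0,-1,1,0.41,0,0,-1,0,0,0.6,0,-1,0,0,0.8,0,-1,0,0,0.8,0,-1,0,0,0.8,0,-1,0,0,0.8,0,-1,0,0,0.8,0,-1,0,0,0.4,0,-1,0,0,0,0])

```text
time: 15.6
position: [0.5783, -0.1699, 0.1348]
tool_rot: [1.0, -0.0, -0.002, -0.001]
ft_force: [-0.8, 0.2, -0.1]
grip_width: 0.0005
grip_force: 0.0
```

```bash
python3 - <<'E'
from h import *
import st
s=snap("scene");p=robot.get_obs()["position"]
print(proj(s,[p]))
b=cv2.resize(s["image"][120:240,300:420],None,fx=5,fy=5,interpolation=cv2.INTER_CUBIC)
cv2.imwrite("pics/c1.png",b[:,:,::-1])
E
```

```text
15.6 p [ 0.5783 -0.1699  0.1348] yaw -0.0007 q [-0.4711  0.6085  1.5665  0.0002  0.9707  1.1003] F [-0.8159  0.159  -0.1465] w 0.0005116750628339317 0.0
[[362.3604 179.0075]]
```

View pics/c1.png

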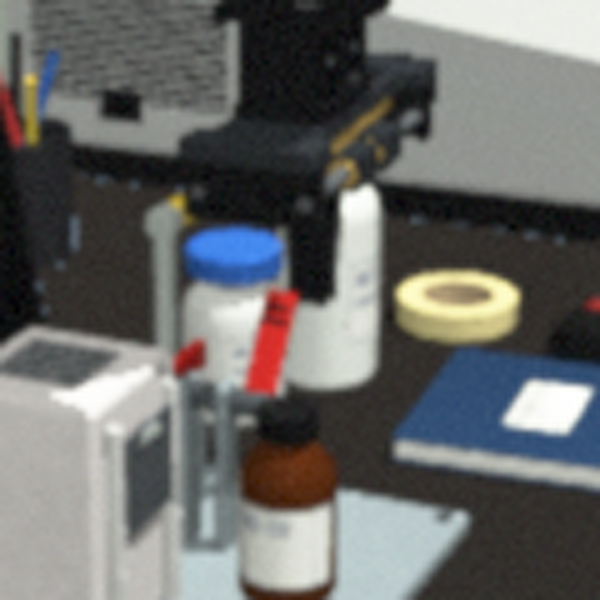

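The fingers hang just right of the red paddle, with the tip at about crop (312,295) and the paddle at (272,340). That was my last picture, so from here on I rely on numbers.

Emit:
play_rows(steps=[-1,0,-0.3,0,0,-1,0,-0.3,0,0,-1,0,-0.3,0,0,-1,0,-0.3,0,0,-1,0,-0.3,0,0,-1,0,-0.2,0,0,-1,0,0,0,0,-1,0,0,0,0,-1,0,0,0,0,-1,0,0,0,0])

```text
time: 16.65
position: [0.5793, -0.1202, 0.1358]
tool_rot: [1.0, -0.001, -0.0, -0.0]
ft_force: [0.6, -0.5, 0.6]
grip_width: 0.0007
grip_force: 0.0
```

```bash
cat > red.py <<'E'
from h import *
import st
for n in("top","scene"):
    c=snap(n);im=c["image"]
    h=cv2.cvtColor(im,cv2.COLOR_RGB2HSV);m=cv2.inRange(h,(0,150,80),(6,255,255))|cv2.inRange(h,(174,150,80),(180,255,255))
    k,l,stt,ce=cv2.connectedComponentsWithStats(m)
    for i in range(1,k):
        x,y=ce[i]
        if stt[i,4]>8 and 320<x<470 and 140<y<260: print(n,stt[i],ce[i].round(1))
    Rz=R.from_euler('z',-.021).as_matrix();o=np.array([.592,-.0735,0])
    for a in(0,.6,1.25):
        t=-.62+a
        print(a,proj(c,[o+Rz@[x,-.025+r*np.sin(t),.1+r*np.cos(t)] for x in(-.01,.046) for r in (.03,.06)]).round(1).tolist())
E
python3 red.py
```

```text
16.65 p [ 0.5793 -0.1202  0.1358] yaw -0.0016 q [-0.3934  0.5934  1.5971  0.0002  0.9519  1.1789] F [ 0.6357 -0.4682  0.6221] w 0.0006726336652873296 0.0
0 [[431.1, 225.0], [441.1, 223.3], [430.8, 202.6], [440.6, 200.5]]
0.6 [[424.8, 224.4], [428.1, 222.1], [424.5, 201.9], [427.8, 199.0]]
1.25 [[416.8, 224.6], [411.7, 222.6], [416.5, 202.3], [411.5, 199.8]]
scene [349 178   7  21 113] [351.7 187.5]
scene [334 183   5  11  30] [336.3 187.4]
0 [[354.1, 189.9], [356.8, 179.1], [335.0, 186.8], [337.6, 176.2]]
0.6 [[351.5, 190.2], [351.6, 179.3], [332.2, 187.0], [332.1, 176.3]]
1.25 [[348.6, 194.7], [345.8, 188.3], [329.2, 191.4], [326.0, 185.1]]
```

The paddle is about upright and the push works. Continuing.

Emit:
play_rows(steps=[-1,0,-0.2,0,0,-1,0,-0.2,0,0,-1,0,-0.2,0,0,-1,0,-0.2,0,0,-1,0,-0.1,0,0,-1,0,-0.1,0,0,-1,0,0,0,0,-1,0,0,0,0,-1,0,0,0,0,-1,0,0,0,0])

```text
time: 17.75
position: [0.5795, -0.0901, 0.1361]
tool_rot: [1.0, -0.001, -0.0, -0.0]
ft_force: [-0.7, -0.3, 0.2]
grip_width: 0.0004
grip_force: 0.0
```

```bash
python3 red.py|grep -v '^0'
```

```text
17.75 p [ 0.5795 -0.0901  0.1361] yaw -0.0014 q [-0.3448  0.587   1.6108  0.0002  0.9442  1.2273] F [-0.7169 -0.2959  0.2311] w 0.0004227389336847022 0.0
1.25 [[416.8, 224.6], [411.7, 222.6], [416.5, 202.3], [411.5, 199.8]]
scene [332 179   4  11  35] [333.7 184.1]
scene [344 186   9  15  75] [348.3 192.5]
1.25 [[348.6, 194.7], [345.8, 188.3], [329.2, 191.4], [326.0, 185.1]]
```

Emit:
play_rows(steps=[-1,0,-0.1,0,0,-1,0,-0.1,0,0,-1,0,-0.1,0,0,-1,0,0,0,0,-1,0,0,0,0,-1,0,0,0,0,-1,0,0,0,0,-1,0,0,0,0,-1,0,0,0,0,-1,0,0,0,0])

```text
time: 18.85
position: [0.5802, -0.0852, 0.1367]
tool_rot: [1.0, 0.0, 0.001, 0.004]
ft_force: [-1.5, -10.5, 0.8]
grip_width: 0.0006
grip_force: 4.5
```

```bash
python3 red.py|grep -v '^0'
```

```text
18.85 p [ 0.5802 -0.0852  0.1367] yaw 0.0005 q [-0.3327  0.5852  1.6125 -0.0081  0.9403  1.2424] F [ -1.5142 -10.4757   0.7993] w 0.0005565267625909757 4.471871978603303
1.25 [[416.8, 224.6], [411.7, 222.6], [416.5, 202.3], [411.5, 199.8]]
scene [331 180   5  10  36] [333.2 184.2]
scene [343 187  10  14  67] [348.  193.2]
1.25 [[348.6, 194.7], [345.8, 188.3], [329.2, 191.4], [326.0, 185.1]]
```

The catch is at its stop: 10.5 N reaction, and the paddle no longer moves. I back off and check clearance to the monitor for gripping the bar.

Emit:
play_rows(steps=[-1,0,0.4,0,0,-1,0,0.6,0,0,-1,0,0.6,-0.5,0,-1,0,0,-1,0,-1,0,0,-1,0,-1,0,0,-1,0,-1,0,0,-1,0,-1,0,0,-1,0,-1,0,0,0,0,-1,0,0,0,0])

```text
time: 19.95
position: [0.5795, -0.1295, 0.3015]
tool_rot: [1.0, -0.001, 0.001, -0.0]
ft_force: [0.0, -0.2, 0.2]
grip_width: 0.0006
grip_force: 0.0
```

```bash
python3 red.py|grep -v '^0'; python3 - <<'E'
from h import *
c=snap("top");s=snap("scene")
def tri(a,b):
    o1,d1=ray(c,*a);o2,d2=ray(s,*b);d1/=np.linalg.norm(d1);d2/=np.linalg.norm(d2)
    t=np.linalg.lstsq(np.stack([d1,-d2],1),o2-o1,rcond=None)[0]
    print((o1+d1*t[0]).round(3),(o2+d2*t[1]).round(3))
tri((477,158),(304,168)); tri((515,81),(290,88)); tri((275,165),(207,268))
# bar in both views
for n,k,box in(("top",c,(440,180,482,200)),("scene",s,(325,148,352,172))):
    h=cv2.cvtColor(k["image"],cv2.COLOR_RGB2HSV);m=cv2.inRange(h,(22,120,100),(34,255,255))
    x0,y0,x1,y1=box;v,u=np.nonzero(m[y0:y1,x0:x1]);print(n,len(u),u.min()+x0,u.max()+x0,u.mean()+x0,v.mean()+y0,proj(k,[[.6501,-.1785,.18],[.6495,-.146,.18],[.651,-.211,.18]]).round(1).tolist()) if len(u) else None
E
```

```text
19.95 p [ 0.5795 -0.1295  0.3015] yaw -0.0016 q [-0.4081  0.4053  1.4159  0.0005  1.3195  1.1641] F [ 0.0433 -0.1734  0.2179] w 0.0005966355596921022 0.0
top [420 202   7   4  25] [423.2 203.7]
top [411 220  11  10  73] [416.1 224.2]
1.25 [[416.8, 224.6], [411.7, 222.6], [416.5, 202.3], [411.5, 199.8]]
scene [331 179   5  11  41] [333.4 184.5]
scene [343 188  10  13  59] [348.1 194. ]
1.25 [[348.6, 194.7], [345.8, 188.3], [329.2, 191.4], [326.0, 185.1]]
[ 0.755 -0.24   0.117] [ 0.788 -0.224  0.123]
[ 0.836 -0.236  0.353] [ 0.83  -0.239  0.351]
[0.753 0.275 0.058] [0.764 0.283 0.062]
scene 74 334 345 340.02702702702703 158.67567567567568 [[339.7, 159.6], [335.0, 163.2], [344.1, 156.1]]
```

The catch reads about 1.25 (paddle px 411–421, model 411.7), and the monitor is at least 4 cm clear. Next I turn the tool by 1.55 rad and open for the bar.

Emit:
play_rows(steps=[0,0,0,0,-1,0,0,0,0,-1,0,0,0,0,-1,0,0,0,0,-1,0,0,0,0,-1,0,0,0,0,-1,0,0,0,0,-1,0,0,0,0,-1,0,0,0,0,-1,0,0,0,0,-1])

```text
time: 21.15
position: [0.579, -0.1289, 0.2997]
tool_rot: [0.877, 0.481, -0.001, -0.001]
ft_force: [-0.3, 0.0, 0.0]
grip_width: 0.0432
grip_force: 0.0
```

Emit:
play_rows(steps=[0,0,0,0,-1,0,0,0,0,-1,0,0,0,0,-1,0,0,0,0,-1,0,0,0,0,-1,0,0,0,0,-0.5,0,-0.8,0.7,0,0,0,-0.8,0.8,0,0,0,0,0.8,0,0,0,0,0,0,0])

```text
time: 22.15
position: [0.6493, -0.1795, 0.299]
tool_rot: [0.715, 0.699, 0.0, -0.001]
ft_force: [0.9, 0.3, -0.4]
grip_width: 0.0434
grip_force: 0.0
```

```bash
python3 st.py
```

```text
22.15 p [ 0.6493 -0.1795  0.299 ] yaw 1.5484 q [-0.4355  0.5298  1.2067  0.0006  1.406  -0.4132] F [ 0.9043  0.2776 -0.3715] w 0.04340555282339957 0.0
```

Emit:
play_rows(steps=[0,0,-0.07,0.6,0,0,0,0,0.6,0,0,0,0,0.6,0,0,0,0,0.6,0,0,0,0,0.6,0,0,0,0,0.6,0,0,0,0,0.6,0,0,0,0,0.4,0,0,0,0,0,0,0,0,0,0,0])

```text
time: 23.15
position: [0.6452, -0.1784, 0.1632]
tool_rot: [0.715, 0.699, -0.0, -0.0]
ft_force: [-0.2, 0.2, 0.8]
grip_width: 0.0436
grip_force: 0.0
```

```bash
python3 st.py
```

```text
23.15 p [ 0.6452 -0.1784  0.1632] yaw 1.5490 q [-0.4364  0.6524  1.3675 -0.      1.1223 -0.4146] F [-0.2252  0.2275  0.8211] w 0.04358760870351479 0.0
```

Emit:
play_rows(steps=[-1,0,0.05,0.05,0,-1,0,0,0,0,-1,0,0,0,0,-1,0,0,0,0,-1,0,0,0,0,-1,0,0,0,0,-1,0,0,0,0,-1,0,0,0,0,-1,0,0,0,0,-1,0,0,0,0], grip_force=20)

```text
time: 24.15
position: [0.6474, -0.1788, 0.1623]
tool_rot: [0.715, 0.699, 0.0, 0.001]
ft_force: [2.2, 0.7, 3.4]
grip_width: 0.0152
grip_force: 20.0
```

```bash
python3 st.py; python3 - <<'E'
import numpy as np
a=np.linspace(0,.87,19);x=-.13*np.sin(a);z=.13*(1-np.cos(a))
print(np.c_[np.diff(x)/.03,np.diff(z)/.03].round(2).tolist())
E
```

```text
24.15 p [ 0.6474 -0.1788  0.1623] yaw 1.5488 q [-0.4355  0.6555  1.3636  0.0002  1.1209 -0.4136] F [2.2477 0.7348 3.4061] w 0.015177399675628854 19.999745786190033
[[-0.21, 0.01], [-0.21, 0.02], [-0.21, 0.03], [-0.21, 0.04], [-0.2, 0.05], [-0.2, 0.06], [-0.2, 0.06], [-0.2, 0.07], [-0.19, 0.08], [-0.19, 0.09], [-0.18, 0.1], [-0.18, 0.11], [-0.17, 0.12], [-0.17, 0.13], [-0.16, 0.14], [-0.15, 0.14], [-0.15, 0.15], [-0.14, 0.16]]
```

Emit:
play_rows(steps=[-1,0,-0.21,0.01,0,-1,0,-0.21,0.02,0,-1,0,-0.21,0.03,0,-1,0,-0.21,0.04,0,-1,0,-0.2,0.05,0,-1,0,-0.2,0.06,0,-1,0,-0.2,0.06,0,-1,0,-0.2,0.07,0,-1,0,-0.19,0.08,0,-1,0,0,0,0])

```text
time: 25.15
position: [0.5908, -0.1773, 0.1487]
tool_rot: [0.715, 0.699, -0.0, -0.001]
ft_force: [3.7, 1.3, 5.8]
grip_width: 0.0154
grip_force: 20.0
```

```bash
python3 st.py
```

```text
25.15 p [ 0.5908 -0.1773  0.1487] yaw 1.5486 q [-0.4723  0.6055  1.5209 -0.0005  1.0169 -0.4499] F [3.7065 1.2835 5.7905] w 0.015449159169582704 20.001588463783264
```

Emit:
play_rows(steps=[-1,0,-0.19,0.09,0,-1,0,-0.18,0.1,0,-1,0,-0.18,0.11,0,-1,0,-0.17,0.12,0,-1,0,-0.17,0.13,0,-1,0,-0.16,0.14,0,-1,0,-0.15,0.14,0,-1,0,-0.15,0.15,0,-1,0,0,0,0,-1,0,0,0,0])

```text
time: 26.15
position: [0.5526, -0.1766, 0.1199]
tool_rot: [0.715, 0.699, 0.001, 0.001]
ft_force: [5.7, 2.2, 3.8]
grip_width: 0.0151
grip_force: 20.0
```

```bash
python3 st.py
```

```text
26.15 p [ 0.5526 -0.1766  0.1199] yaw 1.5484 q [-0.5024  0.6027  1.6406  0.0012  0.8961 -0.4808] F [5.723  2.1597 3.7907] w 0.015087886313028402 20.000630021095276
```

Emit:
play_rows(steps=[-1,0,-0.07,0.08,0,-1,0,-0.07,0.08,0,-1,0,0,0,0,-1,0,0,0,0,-1,0,0,0,0,-1,0,0,0,0,-1,0,0,0,0,-1,0,0,0,0,-1,0,0,0,0,-1,0,0,0,0])

```text
time: 27.15
position: [0.5515, -0.1767, 0.1182]
tool_rot: [0.715, 0.699, 0.003, 0.004]
ft_force: [8.2, 5.2, 16.9]
grip_width: 0.0153
grip_force: 20.0
```

```bash
python3 st.py
```

```text
27.15 p [ 0.5515 -0.1767  0.1182] yaw 1.5479 q [-0.5046  0.6018  1.6502  0.0039  0.8802 -0.4841] F [ 8.2397  5.2022 16.9387] w 0.0153489324434504 20.002460181713104
```

The stop is reached: about 18 N along the pull against a 7 N spring, with no further motion. Before handing in I check the bottle, catch, shutter and bystanders.

```bash
python3 - <<'E'
from h import *
ref=cv2.imread("pics/scene0.png")[:,:,::-1]
s=snap("scene");im=s["image"]
for nm,(x0,y0,x1,y1) in dict(window=(326,206,333,222),dropper=(338,295,360,337),beaker=(305,335,338,378)).items():
    a,b=ref[y0:y1,x0:x1].astype(float),im[y0:y1,x0:x1].astype(float);print(nm,a.mean((0,1)).round(),b.mean((0,1)).round(),abs(a-b).mean().round(1))
h=cv2.cvtColor(im,cv2.COLOR_RGB2HSV)
m=cv2.inRange(h,(3,120,40),(14,255,140))[195:245,340:375];v,u=np.nonzero(m);print("bottle brown",len(u),u.min()+340,u.max()+340,v.min()+195,v.max()+195)
E
python3 red.py|grep -E 'top|scene'
```

```text
window [73. 78. 78.] [242. 243. 242.] 165.7
dropper [120. 130. 140.] [121. 131. 142.] 5.0
beaker [148. 141. 156.] [152. 144. 160.] 3.8
bottle brown 237 348 367 208 240
top [420 200  15   6  53] [426.9 202.5]
top [411 220  11  10  72] [416.2 224.3]
scene [331 179   5  11  45] [333.1 183.7]
scene [343 188  10  13  59] [348.1 194. ]
```

The window is lit, the bottle is standing, the catch is over and the bystanders haven't moved.

```bash
python3 -c "
from rig import robot
print(robot.hand_in())"
```

```text
the job is handed in; nothing more can be done
None
```

The job is handed in: the bottle stands on the post, centred to within about 2 mm; the catch is fully over, and the arm is holding the lever at its stop with the shutter open. The dropper and beaker have not moved.

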